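# Slide the glued handle under the leaf spring and start the cure timer

### The job

The glued teal handle lies in its carrier at the mouth of the gluing press. With the fingertips, press the carrier hard down on its finger pad (the open orange saddle) and, keeping it pressed down, slide it along the rails under the leaf spring until it is fully home at the end stop and the brass lifter has sprung up behind it; never lift or tip the carrier. Then press the green start button on the white timer, take the hand away, and leave everything else on the bench alone.

Things in the scene. Friction and masses are not known exactly. Their poses are not given: they have to be found in the camera images.
- press: Gluing press, fixed on the bench: aluminium bed 292 (x) x 100 (y) x 16 mm. Origin: centre of its underside, on the bench. +x is the feed direction, from the loading end to the end stop (stop face at x = +132 mm); z up. Two dark rails along x, 64 mm apart inside and 14 mm above the bed, guide the carrier.
- mouth (a point): Middle of the lower front edge of the press's grey crossbar, 39 mm above the bed, x = +71 mm in the press's frame. The bar is 14 mm deep, its screw tops are 55 mm above the bed; the forked leaf spring hangs from its far side. What passes under must be lower than this edge.
- carrier: Loose grey carrier, 190 (x) x 60 (y) mm, about 0.3 kg, teal handle fixed in it. Origin: centre of its underside; +x its nose (feed direction). Orange nose block 36 mm high, orange saddle with finger pad at the back 46 mm high. Starts raised 8 mm off the bed by the lifter (origin z 24 mm), nose 5 mm too high for the crossbar. Fully home: flat on the bed, origin at x = +37 mm in the press's frame.
- finger_pad (a point): Centre of the black ribbed floor of the finger pad, an open-topped pocket 48 x 48 mm in the orange saddle, rim 8 mm above this point; 38 mm above the carrier's underside, 65 mm behind its origin. About 10 N straight down here brings the carrier flat on the bed (this point then 54 mm above the bench). A fingertip on the floor can push against the front rim. Travel to home: 68 to 82 mm.
- lifter (a joint): Brass lifter bar in the bed, sprung upward: 0 = up (8 mm above the bed), 0.008 m = flush; 9 N at the top, 11 N at the bottom. Up at the start under the carrier, goes down with it when pressed, and springs up to 0 again behind the carrier, locking it, only when that is within about 4 mm of the end stop.
- leaf (a joint): Bend of the leaf spring under the crossbar (rad): 0 = free, about 0.3 while the nose block passes, about 0.15 when it presses on the handle; grows as it is lifted; pushes down with 6 to 9 N.
- timer: White bench timer, fixed, 90 (x) x 110 (y) x 30 mm, dark display and one large green button. Origin: centre of its underside, on the bench. Between it and the gluing press stands a fixed sealing machine (x over 0.48 m, y -0.18 to 0.13 m; box 0.12 m high, its raised platen and handle behind up to about 0.35 m): pass in front of it or above.
- start_button_top (a point): Centre of the top face of the green button, 28 mm across, 48 mm above the bench, pressed straight down.
- start_button (a joint): Green button: 0 = up, 0.006 m = fully down, which takes 5 N; springs back. It counts as pressed beyond 0.004 m.
- glue_bottle: white glue bottle with red nozzle, 42x42x121 mm, upright beside the press; leave it alone (origin: centre of underside)
- marker: white marker with blue cap, 147x18x20 mm, lying; leave it alone
- grip_2: loose teal handle, 170x31x23 mm, lying on the bench; leave it alone

How it is judged:
By the outcome, as a careful person would: the job done as asked, in the order asked, and still so for the second after the job is handed in, with the robot touching nothing.
It also fails if it takes over 48 s, if anything falls off the work surface, if the arm or the gripper's body presses on something with over 40 N, if the wrist force passes 120 N, or if a joint passes its speed limit or range.

### The arm

A 6-joint arm with a two-finger parallel gripper is mounted at the origin on a cart in front of the work surface, level with it; the furniture and walls round the work are solid. World frame = base frame: x ahead of the robot, y to its left, z up, the work surface at z = 0. Lengths are in m, angles in rad, forces in N, time in s.
With the tool pointing down it reaches from about 0.35 to 0.775 m from the base axis. Payload 7.3 kg.
Tool frame: the origin (TCP) lies at the very end of the fingers, on their centre line; the grasp point (between the pads) lies 19 mm behind it; z points along the fingers, x is the direction in which the jaws open and shut, and the axes are right-handed (so a half turn about z gives the same grasp; the last joint's range is limited). The gripper opens to 92 mm and grips with 3 to 60 N. Pads are 19 mm wide; open, the fingers measure 130 mm over their backs; the gripper's body (75 mm by 190 mm) begins 47 mm behind the grasp point.
Start: joints at [-1.342, 0.342, 1.524, -0, 1.275, -0.146], TCP at [0.192, -0.489, 0.227] pointing down, gripper open.
Joint ranges: [-2.53, 2.53], [-0.77, 2.02], [0.04, 2.7], [-1, 4.14], [0.28, 2.66], [-3.11, 3.11]. Speed limits (rad/s): [2.57, 2.57, 3.14, 3.14, 3.14, 3.14].

### API

Orientations are given as [roll, pitch, yaw] about the fixed x, y, z axes, in that order (R = Rz(yaw) Ry(pitch) Rx(roll)).
In Python, from cell import observe, read_camera, camera_params, hand_in gives the robot as it stands.
- The arm moves only by the tool apply_moves, never from a script. Its argument "increments" is a list of rows, each an object with "grip": the opening, from 0 (shut) to 1 (fully open); "linear": the shift along the world's x, y, z in mm, a list of three; "turn": the turn, a rotation vector about the world's x, y, z in units of 6 degrees (1.0 is 6 degrees), a list of three. A call has 1 to 10 rows; each row is the pose to reach, as a shift and turn from the pose commanded when the call began; what a row does not reach only later rows make up. A row lasts 1/10 s, in which the tool goes at most 50 mm and 8.59 degrees, less where a joint would pass 70% of its speed; a pose out of reach is approached as far as the arm can. A call with a gripper value outside its range is refused whole. The fingers move at their own pace and stop on an object; "grip_force" is the grip in N (left out, the last holds). Time passes only in rows, so rows that repeat a pose let the fingers close. It gives the time, the measured TCP pose, the force and the opening at its end, in the units of the state.
- observe(): the state, without advancing time (a new reading comes with each control period).
- read_camera(name): name is "side" or "top"; returns the picture (400x640x3 uint8, red, green, blue); there is no depth.
- camera_params(name): a dict with "camera_matrix" (3x3 intrinsics, pixels), "world_to_cam" (4x4, takes a point from world to camera coordinates). Camera axes: x right, y up, looking along -z (the intrinsics and any distortion apply to the point x, -y, -z); pixel columns grow to the right and rows downward; lengths in m; the calibration is good to about 2 mm. A picture is of the moment at which its call begins. camera_params takes no time and is no camera call.
- hand_in(): hands the job in, once; it reports no verdict.
The state is a dict: "time": time; "qpos": joint angles; "qvel": joint speeds; "joint_efforts": joint torques, N m; "tool_pos": TCP position; "tool_rot": TCP orientation; "contact_force": force on the tool from outside, world axes, zero at the start; "torque": the same for the moment, N m; "opening": finger opening in m.
Only numpy, scipy, OpenCV 4.12 (cv2) and the standard library are available. Lean on these libraries where they do the work, as an engineer would, in place of code of your own. Each camera call takes 0.05 s, during which the arm holds its last target.

## Working session

There is one attempt and no reset: what is moved stays moved. The work goes in short steps, Python scripts to look and compute and a tool call to move; the robot and the scene stay as the last step left them, time stands still between calls to the robot, and variables do not carry over. Pictures are saved under pics/ and viewed, and the job is handed in when it is done.

Besides the shell and the picture viewer there is one more tool, called after ">>>" as name([rows], argument=value, ...), one row to a line, values as JSON. apply_moves: Moves the arm, as the interface text tells. Its arguments: {"type":"object","properties":{"increments":{"type":"array","items":{"type":"object","properties":{"grip":{"type":"number"},"linear":{"type":"array","items":{"type":"number"}},"turn":{"type":"array","items":{"type":"number"}}}}},"grip_force":{"type":"number"}},"required":["increments"]}

```bash
ls; mkdir -p pics; python3 - <<'E'
from cell import *
import cv2,json
print(observe())
for n in("side","top"):
    im=read_camera(n); cv2.imwrite(f"pics/{n}0.png",im[:,:,::-1]); p=camera_params(n); print(n,p)
E
```

```text
pics
{'time': 0.0, 'qpos': array([-1.34200252e+00,  3.42737231e-01,  1.52499367e+00, -6.69147370e-05,
        1.27540082e+00, -1.45995029e-01]), 'qvel': array([ 1.68026548e-03, -6.27742447e-04,  4.16738402e-04, -3.01949116e-04,
        7.06390510e-04, -2.00391123e-05]), 'joint_efforts': array([ 7.40061532e-04, -4.31245816e+01, -2.44218886e+01,  7.17497477e-02,
        5.57788624e-02, -1.62716506e-04]), 'tool_pos': array([ 0.19210216, -0.48816154,  0.22604558]), 'tool_rot': array([-3.14143206e+00,  1.53200415e-03, -1.19598784e+00]), 'contact_force': array([ 0.22499474,  0.74865568, -0.21557123]), 'torque': array([ 0.02214201,  0.03159761, -0.07090486]), 'opening': 0.09206060122775411}
side {'camera_matrix': array([[383.74649386,   0.        , 320.38051804],
       [  0.        , 383.74649386, 196.44857364],
       [  0.        ,   0.        ,   1.        ]]), 'world_to_cam': array([[-0.81448586, -0.57973018,  0.02292838,  0.44461877],
       [ 0.27582622, -0.35214643,  0.89437844, -0.19803183],
       [-0.51042402,  0.73478284,  0.44672307, -1.106543  ],
       [ 0.        ,  0.        ,  0.        ,  1.        ]])}
top {'camera_matrix': array([[449.23751006,   0.        , 325.09453365],
       [  0.        , 449.23751006, 198.3901354 ],
       [  0.        ,   0.        ,   1.        ]]), 'world_to_cam': array([[-0.01692449, -0.9997067 , -0.01732252,  0.06893646],
       [ 0.98283912, -0.01981677,  0.18339726, -0.54941861],
       [-0.18368674, -0.01392134,  0.98288625, -1.2956655 ],
       [ 0.        ,  0.        ,  0.        ,  1.        ]])}
```

View pics/side0.png

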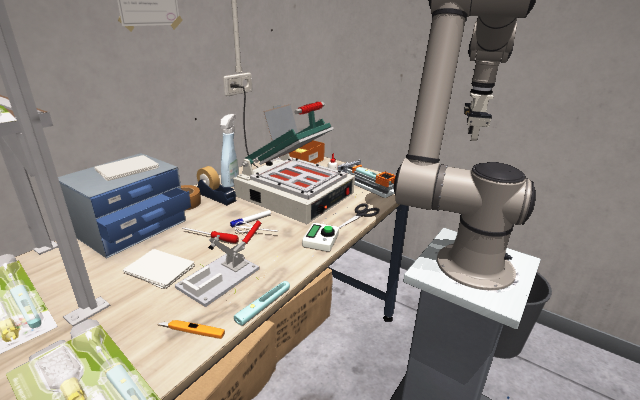

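View pics/top0.png

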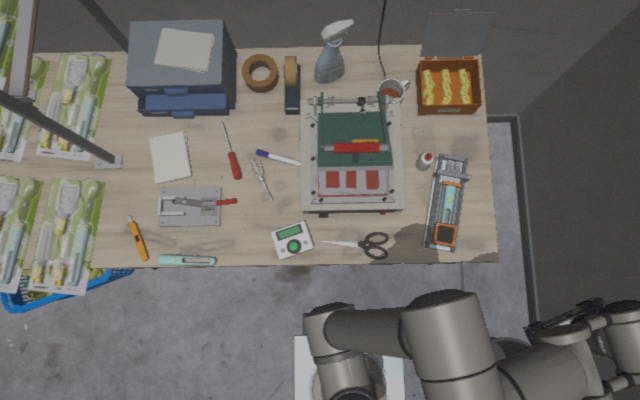

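The top view shows the press at about (448,200), fed away from the robot, with the orange saddle at (445,236). The timer is at (292,240) with its button at (294,246). Next I'll zoom in.

```bash
python3 - <<'E'
import cv2
t=cv2.imread("pics/top0.png"); s=cv2.imread("pics/side0.png")
cv2.imwrite("pics/z1.png",cv2.resize(t[140:265,395:505],None,fx=4.8,fy=4.8,interpolation=cv2.INTER_CUBIC))
a=cv2.resize(t[210:270,260:400],None,fx=4,fy=4,interpolation=cv2.INTER_CUBIC)
cv2.imwrite("pics/z2.png",a)
cv2.imwrite("pics/z3.png",cv2.resize(s[130:260,280:420],None,fx=4.5,fy=4.5,interpolation=cv2.INTER_CUBIC))
E
```

```text
(no output)
```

View pics/z1.png

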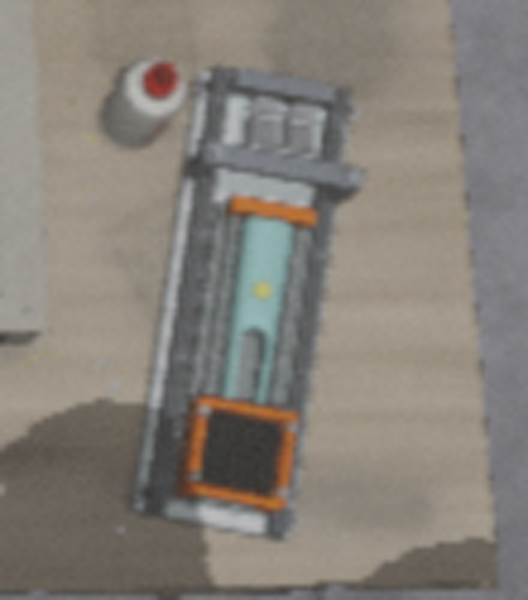

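View pics/z3.png

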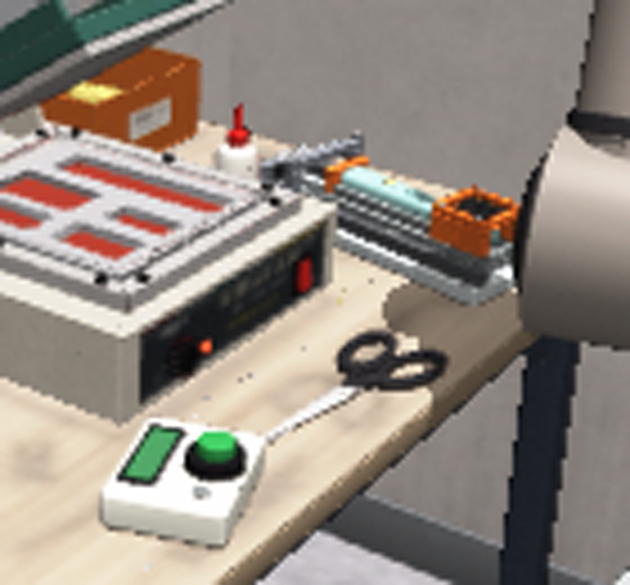

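The press, with the saddle around zoom (242,453) and the nose bar at (273,210), is clear in both views, and the button shows as bright green. Next I'll measure with masks and rays.

```bash
cat > h.py <<'E'
import numpy as np,cv2
from cell import camera_params
def ray(n,uv):
    p=camera_params(n);K=p["camera_matrix"];T=p["world_to_cam"];R=T[:3,:3];c=-R.T@T[:3,3]
    d=np.linalg.inv(K)@[uv[0],uv[1],1];d=np.array([d[0],-d[1],-d[2]]);return c,R.T@d
def plane(n,uv,z):
    c,d=ray(n,uv);return c+d*(z-c[2])/d[2]
def tri(a,b):
    c1,d1=ray("top",a);c2,d2=ray("side",b)
    s=np.linalg.lstsq(np.c_[d1,-d2],c2-c1,rcond=None)[0]
    p,q=c1+d1*s[0],c2+d2*s[1];return (p+q)/2,np.linalg.norm(p-q)
E
cat > m.py <<'E'
from h import *
def blobs(f,lo,hi,roi,mn=15):
    im=cv2.cvtColor(cv2.imread(f),cv2.COLOR_BGR2HSV);m=cv2.inRange(im,np.array(lo),np.array(hi))
    k=np.zeros_like(m);x0,y0,x1,y1=roi;k[y0:y1,x0:x1]=m[y0:y1,x0:x1]
    cs,_=cv2.findContours(k,cv2.RETR_EXTERNAL,cv2.CHAIN_APPROX_NONE)
    out=[]
    for c in cs:
        if len(c)<6 or cv2.contourArea(c)<mn: continue
        M=cv2.moments(c);out.append((cv2.contourArea(c),(M['m10']/M['m00'],M['m01']/M['m00']),c))
    return sorted(out,key=lambda t:-t[0])
if __name__=="__main__":
    for a,c,k in blobs("pics/top0.png",(5,140,90),(18,255,255),(420,150,480,255)):
        r=cv2.minAreaRect(k);print("orange",a,c,r);
        for q in cv2.boxPoints(r): print("  ",np.round(q,1),plane("top",q,.070 if a>100 else .06).round(4))
    for a,c,k in blobs("pics/top0.png",(50,140,60),(75,255,255),(265,220,320,262)):
        print("btn",a,c,plane("top",c,.048),cv2.minAreaRect(k)); b1=c;break
    for a,c,k in blobs("pics/side0.png",(50,140,60),(75,255,255),(315,220,340,240)):
        print("btnS",a,c,plane("side",c,.048)); print(tri(b1,c));break
    # black floor
    for a,c,k in blobs("pics/top0.png",(0,0,0),(180,255,62),(432,222,460,250)):
        r=cv2.minAreaRect(k);print("dark",a,c,r,plane("top",r[0],.062));break
    # outer press bed corners from zoom: (137,512),(290,537) near (z=.016), far
    for q in [(137,512),(290,537)]:
        u=(395+q[0]/4.8-.4,140+q[1]/4.8-.4);print("bed",u,plane("top",u,.016))
    for q in [(232,203),(317,216),(195,397),(300,410),(183,490),(290,508)]:
        u=(395+q[0]/4.8-.4,140+q[1]/4.8-.4);print("or",plane("top",u,.06 if q[1]<300 else .07))
    for q in [(213,68),(352,90)]:
        u=(395+q[0]/4.8-.4,140+q[1]/4.8-.4);print("end",plane("top",u,.03))
    for q in [(190,158),(363,180)]:
        u=(395+q[0]/4.8-.4,140+q[1]/4.8-.4);print("bar",plane("top",u,.066))
E
python3 m.py
```

```text
orange 24.0 (451.3333333333333, 183.35416666666666) ((451.4231262207031, 183.38462829589844), (17.062103271484375, 2.5495095252990723), 11.309932708740234)
   [442.8 183. ] [ 0.5887 -0.2935  0.06  ]
   [443.3 180.5] [ 0.5964 -0.2955  0.06  ]
   [460.  183.8] [ 0.5851 -0.3444  0.06  ]
   [459.5 186.3] [ 0.5775 -0.3424  0.06  ]
orange 22.0 (444.3863636363636, 242.97727272727272) ((443.5135192871094, 242.91891479492188), (19.39908218383789, 2.3015859127044678), 9.462322235107422)
   [433.8 242.5] [ 0.412  -0.2557  0.06  ]
   [434.1 240.2] [ 0.4186 -0.2572  0.06  ]
   [453.3 243.4] [ 0.4083 -0.3121  0.06  ]
   [452.9 245.6] [ 0.4017 -0.3106  0.06  ]
orange 20.0 (435.5666666666666, 231.85) ((435.5, 232.0), (10.0, 3.0), 90.0)
   [434. 227.] [ 0.4572 -0.2592  0.06  ]
   [437. 227.] [ 0.4571 -0.268   0.06  ]
   [437. 237.] [ 0.4278 -0.2661  0.06  ]
   [434. 237.] [ 0.4279 -0.2574  0.06  ]
orange 19.0 (447.2631578947368, 225.07017543859646) ((445.94232177734375, 224.78846740722656), (20.199962615966797, 1.9611613750457764), 11.309932708740234)
   [435.8 223.8] [ 0.4667 -0.2652  0.06  ]
   [436.2 221.8] [ 0.4723 -0.2667  0.06  ]
   [456.  225.8] [ 0.4595 -0.3237  0.06  ]
   [455.7 227.7] [ 0.4539 -0.3222  0.06  ]
btnS 39.5 (327.73839662447256, 228.87763713080167) [0.40600638 0.15956022 0.048     ]Traceback (most recent call last):
  File "m.py", line 18, in <module>
    print("btnS",a,c,plane("side",c,.048)); print(tri(b1,c));break
                                                      ^^
NameError: name 'b1' is not defined
```

View pics/z2.png

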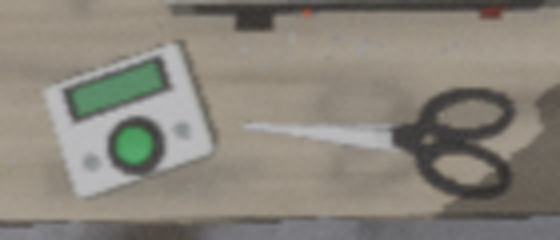

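```bash
sed -i 's/print(tri(b1,c));break/print(tri(b1,c));break/; s/(50,140,60),(75,255,255),(265,220,320,262)/(48,120,110),(80,255,255),(284,236,304,256)/' m.py; python3 m.py | grep -v "^ "
python3 - <<'E'
from h import *
im=cv2.cvtColor(cv2.imread("pics/top0.png"),cv2.COLOR_BGR2HSV)
print(im[246,286:302].tolist())
E
```

```text
orange 24.0 (451.3333333333333, 183.35416666666666) ((451.4231262207031, 183.38462829589844), (17.062103271484375, 2.5495095252990723), 11.309932708740234)
orange 22.0 (444.3863636363636, 242.97727272727272) ((443.5135192871094, 242.91891479492188), (19.39908218383789, 2.3015859127044678), 9.462322235107422)
orange 20.0 (435.5666666666666, 231.85) ((435.5, 232.0), (10.0, 3.0), 90.0)
orange 19.0 (447.2631578947368, 225.07017543859646) ((445.94232177734375, 224.78846740722656), (20.199962615966797, 1.9611613750457764), 11.309932708740234)
btn 33.5 (292.910447761194, 245.36815920398007) [0.41208188 0.15619872 0.048     ] ((293.5, 245.5), (7.0, 7.0), 90.0)
btnS 39.5 (327.73839662447256, 228.87763713080167) [0.40600638 0.15956022 0.048     ]
(array([0.4107699 , 0.15558974, 0.04466948]), np.float64(0.0036227115578710747))
dark 147.5 (444.7118644067797, 234.00338983050847) ((444.8599548339844, 233.97996520996094), (13.57645034790039, 13.293608665466309), 8.130102157592773) [ 0.43595756 -0.28905141  0.062     ]
bed (423.1416666666667, 246.26666666666668) [ 0.4048257  -0.23313143  0.016     ]
bed (455.0166666666667, 251.475) [ 0.387527   -0.32742985  0.016     ]
or [ 0.59200843 -0.29405414  0.06      ]
or [ 0.58265602 -0.34604828  0.06      ]
or [ 0.46974262 -0.26132919  0.07      ]
or [ 0.4605964  -0.32420678  0.07      ]
or [ 0.413493   -0.25064682  0.07      ]
or [ 0.40150784 -0.3140447   0.07      ]
end [ 0.68778079 -0.29526688  0.03      ]
end [ 0.67120927 -0.38315337  0.03      ]
bar [ 0.61986222 -0.26839313  0.066     ]
bar [ 0.60359236 -0.37428707  0.066     ]
[[135, 3, 161], [0, 6, 91], [60, 47, 86], [67, 108, 127], [67, 126, 152], [68, 125, 159], [69, 123, 159], [68, 120, 159], [68, 130, 159], [69, 121, 160], [69, 132, 157], [67, 116, 139], [63, 63, 93], [30, 10, 76], [30, 3, 84], [165, 3, 146]]
```

Checks agree:
- The pad is at about (0.436, -0.288), from both the rim corners and the dark floor.
- The press yaw is about -10.9°.
- Predicted travel is about 77 mm, within the stated 68–82.
- The button is at about (0.411, 0.156).

I'll align the jaws with the feed, shut them, and go above the pad.

>>> apply_moves([
  {"grip": 0, "linear": [244, 201, -60], "turn": [0, 0, 9.6]},
  {"grip": 0, "linear": [244, 201, -60], "turn": [0, 0, 9.6]},
  {"grip": 0, "linear": [244, 201, -60], "turn": [0, 0, 9.6]},
  {"grip": 0, "linear": [244, 201, -60], "turn": [0, 0, 9.6]},
  {"grip": 0, "linear": [244, 201, -60], "turn": [0, 0, 9.6]},
  {"grip": 0, "linear": [244, 201, -60], "turn": [0, 0, 9.6]},
  {"grip": 0, "linear": [244, 201, -60], "turn": [0, 0, 9.6]},
  {"grip": 0, "linear": [244, 201, -127], "turn": [0, 0, 9.6]},
  {"grip": 0, "linear": [244, 201, -127], "turn": [0, 0, 9.6]},
  {"grip": 0, "linear": [244, 201, -127], "turn": [0, 0, 9.6]},
], grip_force=30)

```text
time: 1.1
tool_pos: [0.4348, -0.2858, 0.0969]
tool_rot: [-3.138, 0.006, -0.19]
contact_force: [-0.2, -0.7, 0.6]
opening: 0.0165
```

```bash
python3 - <<'E'
from cell import *
import cv2
t=read_camera("top"); s=read_camera("side")
cv2.imwrite("pics/t1.png",cv2.resize(t[130:270,385:505],None,fx=4,fy=4,interpolation=cv2.INTER_CUBIC)[:,:,::-1])
cv2.imwrite("pics/s1.png",cv2.resize(s[120:260,320:440],None,fx=4,fy=4,interpolation=cv2.INTER_CUBIC)[:,:,::-1])
print(observe()['tool_pos'],observe()['contact_force'],observe()['opening'])
E
```

```text
[ 0.43637732 -0.28778865  0.10004894] [-0.90735141  0.17397821  0.85371226] 0.00858486738473622
```

View pics/t1.png

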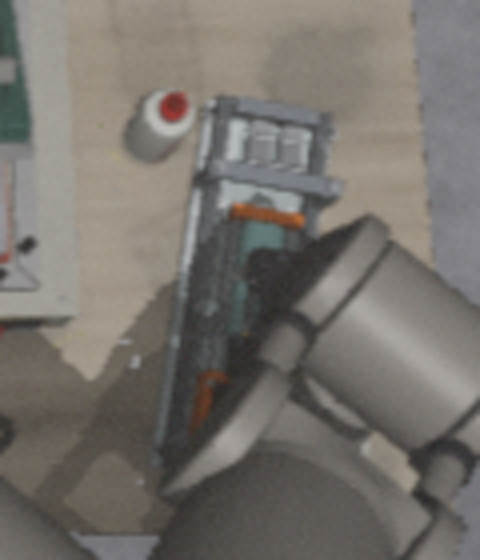

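View pics/s1.png

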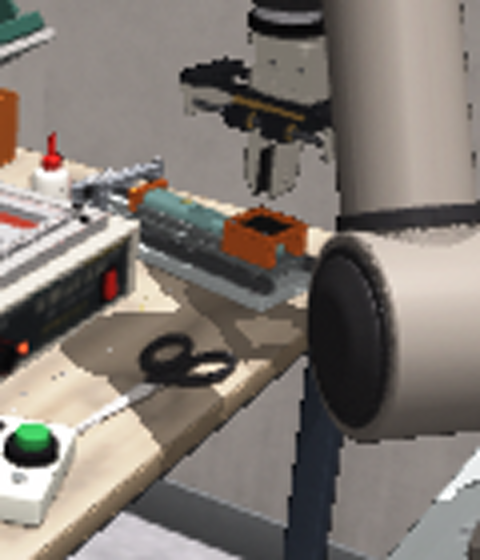

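The shut fingers (side zoom 268,190) hang directly over the pocket (268,222), with the jaws along the feed. I'll cross-check with the side camera, then descend.

```bash
python3 - <<'E'
from h import *
# rim corners in s1 zoom: left(224,225)... 
for q in [(222,217),(268,202),(307,222),(265,236)]:
    print(plane("side",(320+q[0]/4-.4,120+q[1]/4-.4),.07))
E
```

```text
[ 0.47306172 -0.26704643  0.07      ]
[ 0.45475271 -0.33066414  0.07      ]
[ 0.40115474 -0.30837315  0.07      ]
[ 0.41826367 -0.25159373  0.07      ]
```

>>> apply_moves([
  {"grip": 0, "linear": [0, 0, -20], "turn": [0, 0, 0]},
  {"grip": 0, "linear": [0, 0, -32], "turn": [0, 0, 0]},
  {"grip": 0, "linear": [0, 0, -34], "turn": [0, 0, 0]},
  {"grip": 0, "linear": [0, 0, -36], "turn": [0, 0, 0]},
  {"grip": 0, "linear": [0, 0, -37], "turn": [0, 0, 0]},
])

```text
time: 1.7
tool_pos: [0.4365, -0.2879, 0.0633]
tool_rot: [3.141, -0.001, -0.191]
contact_force: [-0.6, 0.2, 0.1]
opening: 0.0006
```

The side-view mean (0.437, -0.289) agrees. The fingertips are inside the pocket with no force yet. Now pressing down.

>>> apply_moves([
  {"grip": 0, "linear": [0, 0, -2], "turn": [0, 0, 0]},
  {"grip": 0, "linear": [0, 0, -4], "turn": [0, 0, 0]},
  {"grip": 0, "linear": [0, 0, -6], "turn": [0, 0, 0]},
  {"grip": 0, "linear": [0, 0, -8], "turn": [0, 0, 0]},
  {"grip": 0, "linear": [0, 0, -9], "turn": [0, 0, 0]},
  {"grip": 0, "linear": [0, 0, -10], "turn": [0, 0, 0]},
  {"grip": 0, "linear": [0, 0, -10], "turn": [0, 0, 0]},
])

```text
time: 2.4
tool_pos: [0.4367, -0.2881, 0.0543]
tool_rot: [3.14, -0.002, -0.191]
contact_force: [-2.0, 1.2, 11.7]
opening: 0.0002
```

>>> apply_moves([
  {"grip": 0, "linear": [0, 0, -1], "turn": [0, 0, 0]},
  {"grip": 0, "linear": [0, 0, -2], "turn": [0, 0, 0]},
  {"grip": 0, "linear": [0, 0, -2], "turn": [0, 0, 0]},
  {"grip": 0, "linear": [0, 0, -2], "turn": [0, 0, 0]},
])

```text
time: 2.8
tool_pos: [0.4374, -0.2887, 0.0541]
tool_rot: [3.139, -0.004, -0.19]
contact_force: [-5.0, 3.0, 25.1]
opening: 0.0004
```

It's flat (z 0.054) at 25 N, and the stiffness is about 6.7 N/mm. I'll start the slide along (0.982, -0.189).

>>> apply_moves([
  {"grip": 0, "linear": [2, -0.4, -0.5], "turn": [0, 0, 0]},
  {"grip": 0, "linear": [4, -0.8, -1], "turn": [0, 0, 0]},
  {"grip": 0, "linear": [6, -1.2, -1], "turn": [0, 0, 0]},
  {"grip": 0, "linear": [8, -1.5, -1], "turn": [0, 0, 0]},
  {"grip": 0, "linear": [10, -1.9, -1], "turn": [0, 0, 0]},
  {"grip": 0, "linear": [12, -2.3, -1], "turn": [0, 0, 0]},
  {"grip": 0, "linear": [14, -2.7, -1], "turn": [0, 0, 0]},
  {"grip": 0, "linear": [16, -3.1, -1], "turn": [0, 0, 0]},
])

```text
time: 3.6
tool_pos: [0.4537, -0.2927, 0.0541]
tool_rot: [3.137, -0.006, -0.19]
contact_force: [-6.4, 1.8, 29.4]
opening: 0.0003
```

```bash
cat > look.py <<'E'
from cell import *
import cv2,sys
i=sys.argv[1]
t=read_camera("top"); s=read_camera("side")
cv2.imwrite(f"pics/t{i}_full.png",t[:,:,::-1]);cv2.imwrite(f"pics/s{i}_full.png",s[:,:,::-1])
a=cv2.resize(t[135:265,400:500],None,fx=4,fy=4,interpolation=cv2.INTER_CUBIC)
b=cv2.resize(s[140:240,330:430],None,fx=4,fy=4,interpolation=cv2.INTER_CUBIC)
b=cv2.copyMakeBorder(b,0,a.shape[0]-b.shape[0],0,0,cv2.BORDER_CONSTANT)
cv2.imwrite(f"pics/ts{i}.png",cv2.hconcat([a,b])[:,:,::-1])
o=observe();print(o['time'],o['tool_pos'],o['contact_force'],o['torque'])
E
python3 look.py 2
```

```text
3.7 [ 0.45399556 -0.29277022  0.0540922 ] [-5.31949192  0.74275299 29.04950234] [0.23610215 0.84042173 0.02702108]
```

View pics/ts2.png

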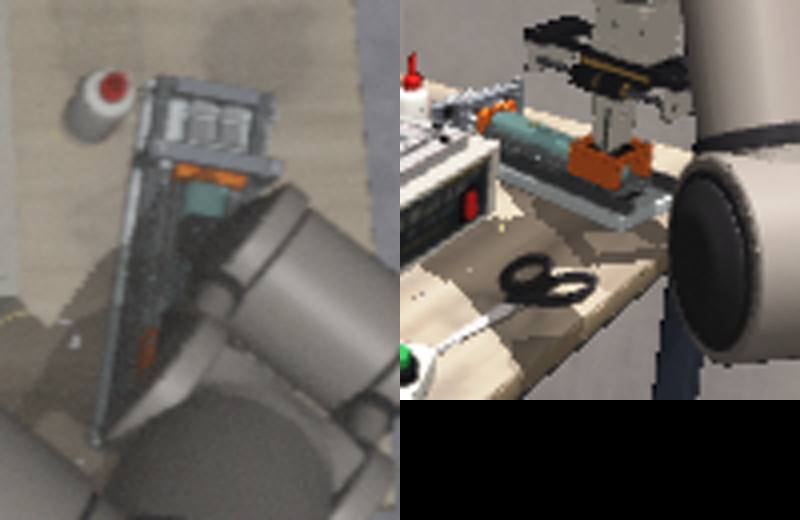

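The carrier has moved with the hand, lies flat, and its nose is at the crossbar (top zoom 210,175). Continuing.

>>> apply_moves([
  {"grip": 0, "linear": [2, -0.4, -0.5], "turn": [0, 0, 0]},
  {"grip": 0, "linear": [4, -0.8, -1], "turn": [0, 0, 0]},
  {"grip": 0, "linear": [6, -1.2, -1], "turn": [0, 0, 0]},
  {"grip": 0, "linear": [8, -1.5, -1], "turn": [0, 0, 0]},
  {"grip": 0, "linear": [10, -1.9, -1], "turn": [0, 0, 0]},
  {"grip": 0, "linear": [12, -2.3, -1], "turn": [0, 0, 0]},
  {"grip": 0, "linear": [14, -2.7, -1], "turn": [0, 0, 0]},
  {"grip": 0, "linear": [17, -3.3, -1], "turn": [0, 0, 0]},
  {"grip": 0, "linear": [20, -3.8, -1], "turn": [0, 0, 0]},
])

```text
time: 4.6
tool_pos: [0.474, -0.2968, 0.054]
tool_rot: [3.136, -0.007, -0.19]
contact_force: [-8.2, 1.2, 34.0]
opening: 0.0003
```

```bash
python3 look.py 3
```

```text
4.7 [ 0.47454014 -0.29699426  0.05406026] [-6.09518071  1.4235742  32.84743116] [ 0.24369316  0.89566957 -0.06266542]
```

View pics/ts3.png

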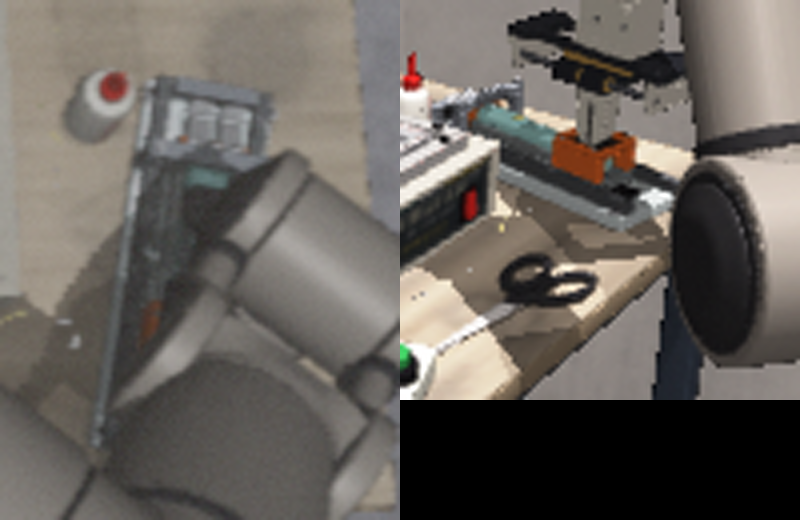

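The nose is under the bar, lifting the leaf, and the carrier is still flat. Continuing.

>>> apply_moves([
  {"grip": 0, "linear": [2, -0.4, 0], "turn": [0, 0, 0]},
  {"grip": 0, "linear": [5, -1, 0], "turn": [0, 0, 0]},
  {"grip": 0, "linear": [8, -1.5, 0], "turn": [0, 0, 0]},
  {"grip": 0, "linear": [11, -2.1, 0], "turn": [0, 0, 0]},
  {"grip": 0, "linear": [14, -2.7, 0], "turn": [0, 0, 0]},
  {"grip": 0, "linear": [17, -3.3, 0], "turn": [0, 0, 0]},
  {"grip": 0, "linear": [20, -3.8, 0], "turn": [0, 0, 0]},
  {"grip": 0, "linear": [23, -4.4, 0], "turn": [0, 0, 0]},
  {"grip": 0, "linear": [26, -5, 0], "turn": [0, 0, 0]},
  {"grip": 0, "linear": [28, -5.4, 0], "turn": [0, 0, 0]},
])

```text
time: 5.7
tool_pos: [0.4998, -0.301, 0.054]
tool_rot: [3.138, -0.001, -0.19]
contact_force: [-15.7, 3.7, 37.9]
opening: 0.0001
```

>>> apply_moves([
  {"grip": 0, "linear": [1, -0.2, 0], "turn": [0, 0, 0]},
  {"grip": 0, "linear": [3, -0.6, 0], "turn": [0, 0, 0]},
  {"grip": 0, "linear": [5, -1, 0], "turn": [0, 0, 0]},
  {"grip": 0, "linear": [7, -1.3, 0], "turn": [0, 0, 0]},
])

```text
time: 6.1
tool_pos: [0.506, -0.3023, 0.054]
tool_rot: [3.139, -0.0, -0.19]
contact_force: [-14.1, 3.2, 36.3]
opening: 0.0003
```

```bash
python3 look.py 4
```

```text
6.2 [ 0.50755581 -0.30276031  0.05407324] [-11.62560667   2.42982005  33.73432626] [ 4.96912525e-01  1.86178763e+00 -1.43003112e-03]
```

View pics/ts4.png

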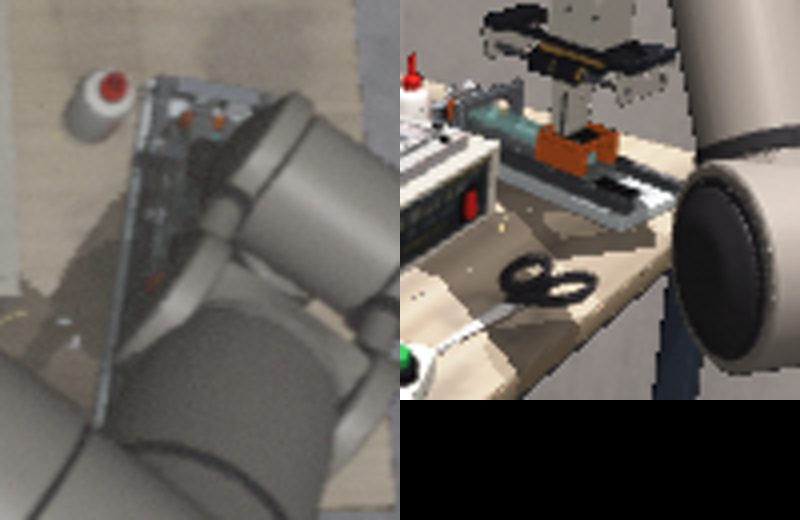

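The nose block is through the leaf (top zoom, orange tips at 186,118 and 220,122), close to the stop. I'll continue until the stop reacts.

>>> apply_moves([
  {"grip": 0, "linear": [1.5, -0.3, 0], "turn": [0, 0, 0]},
  {"grip": 0, "linear": [3, -0.6, 0], "turn": [0, 0, 0]},
  {"grip": 0, "linear": [4.5, -0.9, 0], "turn": [0, 0, 0]},
  {"grip": 0, "linear": [6, -1.2, 0], "turn": [0, 0, 0]},
  {"grip": 0, "linear": [7.5, -1.4, 0], "turn": [0, 0, 0]},
])

```text
time: 6.7
tool_pos: [0.5153, -0.3044, 0.0541]
tool_rot: [3.138, -0.004, -0.19]
contact_force: [-9.2, 2.1, 32.5]
opening: 0.0006
```

>>> apply_moves([
  {"grip": 0, "linear": [1.5, -0.3, 0], "turn": [0, 0, 0]},
  {"grip": 0, "linear": [3, -0.6, 0], "turn": [0, 0, 0]},
  {"grip": 0, "linear": [4.5, -0.9, 0], "turn": [0, 0, 0]},
])

```text
time: 7.0
tool_pos: [0.5202, -0.3054, 0.0541]
tool_rot: [3.137, -0.005, -0.19]
contact_force: [-11.1, 1.9, 32.7]
opening: 0.0006
```

```bash
python3 look.py 5
```

```text
7.1 [ 0.520444   -0.30548299  0.05408775] [-8.86530001  1.64893655 31.22025641] [0.25864192 1.42233556 0.00645616]
```

View pics/ts5.png

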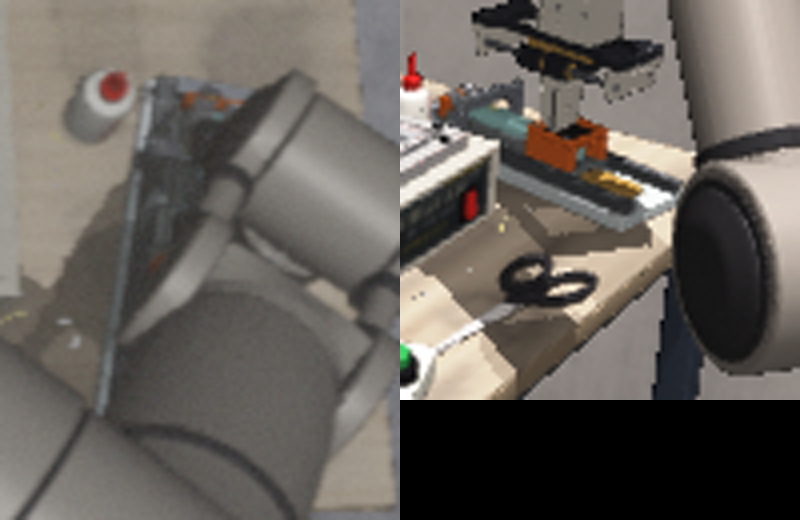

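The brass lifter is visible behind the saddle (side zoom 610,182), so it has sprung up. I'll push on until the stop takes up the force.

>>> apply_moves([
  {"grip": 0, "linear": [1, -0.2, 0], "turn": [0, 0, 0]},
  {"grip": 0, "linear": [2, -0.4, 0], "turn": [0, 0, 0]},
  {"grip": 0, "linear": [3, -0.6, 0], "turn": [0, 0, 0]},
  {"grip": 0, "linear": [4, -0.8, 0], "turn": [0, 0, 0]},
])

```text
time: 7.5
tool_pos: [0.5229, -0.3058, 0.054]
tool_rot: [3.138, -0.002, -0.19]
contact_force: [-16.5, 2.8, 36.4]
opening: 0.0006
```

>>> apply_moves([
  {"grip": 0, "linear": [1, -0.2, 0], "turn": [0, 0, 0]},
  {"grip": 0, "linear": [2, -0.4, 0], "turn": [0, 0, 0]},
  {"grip": 0, "linear": [3, -0.6, 0], "turn": [0, 0, 0]},
  {"grip": 0, "linear": [3, -0.6, 0], "turn": [0, 0, 0]},
])

```text
time: 7.9
tool_pos: [0.5232, -0.3059, 0.054]
tool_rot: [3.139, 0.004, -0.19]
contact_force: [-24.9, 3.5, 40.7]
opening: 0.0007
```

```bash
python3 look.py 6
```

```text
8.0 [ 0.52321275 -0.3058926   0.05405553] [-23.99202256   3.61135072  41.39260428] [ 0.60070929  4.14029849 -0.04062881]
```

View pics/ts6.png

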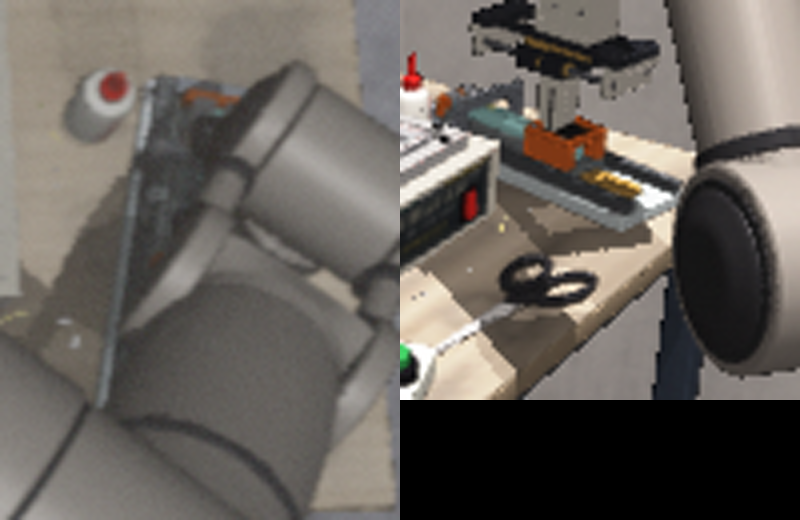

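The tool has stopped dead at x 0.523 while the push rose to 25 N, so it's at the end stop. Now I'll unload and lift straight up.

>>> apply_moves([
  {"grip": 0, "linear": [-1.5, 0.3, 2], "turn": [0, 0, 0]},
  {"grip": 0, "linear": [-3, 0.6, 4], "turn": [0, 0, 0]},
  {"grip": 0, "linear": [-4, 0.8, 6], "turn": [0, 0, 0]},
  {"grip": 0, "linear": [-4.5, 0.9, 9], "turn": [0, 0, 0]},
  {"grip": 0, "linear": [-4.5, 0.9, 20], "turn": [0, 0, 0]},
  {"grip": 0, "linear": [-4.5, 0.9, 60], "turn": [0, 0, 0]},
  {"grip": 0, "linear": [-4.5, 0.9, 106], "turn": [0, 0, 0]},
  {"grip": 0, "linear": [-54, 0.9, 106], "turn": [0, 0, 0]},
  {"grip": 0, "linear": [-104, 0.9, 106], "turn": [0, 0, 0]},
  {"grip": 0, "linear": [-154, 0.9, 106], "turn": [0, 0, 0]},
])

```text
time: 9.0
tool_pos: [0.371, -0.3036, 0.1553]
tool_rot: [3.141, -0.001, -0.189]
contact_force: [-0.7, -2.0, 0.4]
opening: 0.0004
```

```bash
python3 look.py 7
```

```text
9.1 [ 0.36712492 -0.30223926  0.15461725] [-0.60114513  0.71223827 -0.52224132] [-0.00244392 -0.06696279  0.04622537]
```

View pics/ts7.png

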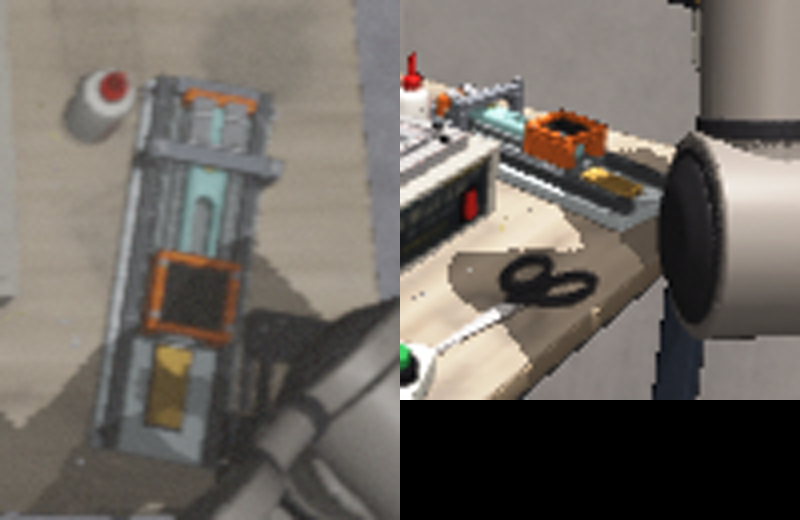

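The nose is against the stop (top zoom 220,98), the saddle is flat at (193,297), and the brass lifter is up behind it. I'll measure that, then plan the move to the button.

```bash
python3 - <<'E'
from h import *
f=lambda q:(400+q[0]/4-.4,135+q[1]/4-.4)
P=[plane("top",f(q),.062) for q in [(155,252),(240,263),(232,340),(146,329)]]
pad=np.mean(P,0);print(pad)
d=np.array([np.cos(-.19),np.sin(-.19)]);print("travel",(pad[:2]-[.4365,-.2885])@d)
for q in [(188,92),(257,103)]:print("nose front top",plane("top",f(q),.052))
for q in [(155,78),(272,96)]:print("stop",plane("top",f(q),.03))
from cell import observe;print(observe()['tool_pos'],observe()['qpos'])
E
```

```text
[ 0.51082816 -0.30291779  0.062     ]
travel 0.07571349386673534
nose front top [ 0.66894417 -0.31205222  0.052     ]
nose front top [ 0.65920181 -0.36346897  0.052     ]
stop [ 0.68675664 -0.29327691  0.03      ]
stop [ 0.67043589 -0.38207265  0.03      ]
[ 0.36712492 -0.30223926  0.15461725] [-8.49518993e-01  3.31147140e-01  1.75943541e+00 -1.02888237e-03
  1.05587903e+00 -6.55835883e-01]
```

Travel is 75.7 mm and the pad is at (0.511, -0.303), matching the predicted home. Next I'll go in front of the sealing machine to the timer, turning the jaws along y so the body stays clear of the box.

>>> apply_moves([
  {"grip": 0, "linear": [5, 458, 0], "turn": [0, 0, -13.2]},
  {"grip": 0, "linear": [5, 458, 0], "turn": [0, 0, -13.2]},
  {"grip": 0, "linear": [5, 458, 0], "turn": [0, 0, -13.2]},
  {"grip": 0, "linear": [5, 458, 0], "turn": [0, 0, -13.2]},
  {"grip": 0, "linear": [5, 458, 0], "turn": [0, 0, -13.2]},
  {"grip": 0, "linear": [5, 458, 0], "turn": [0, 0, -13.2]},
  {"grip": 0, "linear": [5, 458, 0], "turn": [0, 0, -13.2]},
  {"grip": 0, "linear": [5, 458, 0], "turn": [0, 0, -13.2]},
  {"grip": 0, "linear": [5, 458, 0], "turn": [0, 0, -13.2]},
  {"grip": 0, "linear": [5, 458, 0], "turn": [0, 0, -13.2]},
])

```text
time: 10.1
tool_pos: [0.3786, 0.1166, 0.1554]
tool_rot: [-3.14, 0.0, -1.45]
contact_force: [1.5, 0.3, 0.4]
opening: 0.0004
```

>>> apply_moves([
  {"grip": 0, "linear": [0, 0, 0], "turn": [0, 0, 0]},
  {"grip": 0, "linear": [0, 0, 0], "turn": [0, 0, 0]},
  {"grip": 0, "linear": [0, 0, 0], "turn": [0, 0, 0]},
])

```text
time: 10.4
tool_pos: [0.3785, 0.1141, 0.1549]
tool_rot: [-3.142, -0.0, -1.445]
contact_force: [-0.5, 0.2, -0.5]
opening: 0.0005
```

>>> apply_moves([
  {"grip": 0, "linear": [32, 42, -20], "turn": [0, 0, -1.2]},
  {"grip": 0, "linear": [32, 42, -65], "turn": [0, 0, -1.2]},
  {"grip": 0, "linear": [32, 42, -85], "turn": [0, 0, -1.2]},
  {"grip": 0, "linear": [32, 42, -85], "turn": [0, 0, -1.2]},
])

```text
time: 10.8
tool_pos: [0.4087, 0.1551, 0.0674]
tool_rot: [3.135, -0.001, -1.572]
contact_force: [0.3, -0.7, 0.6]
opening: 0.0001
```

```bash
python3 - <<'E'
from cell import *
import cv2
s=read_camera("side");print(observe()['tool_pos'])
cv2.imwrite("pics/s8.png",cv2.resize(s[150:270,270:390],None,fx=5,fy=5,interpolation=cv2.INTER_CUBIC)[:,:,::-1])
E
```

```text
[0.40985552 0.1553706  0.06909297]
```

View pics/s8.png

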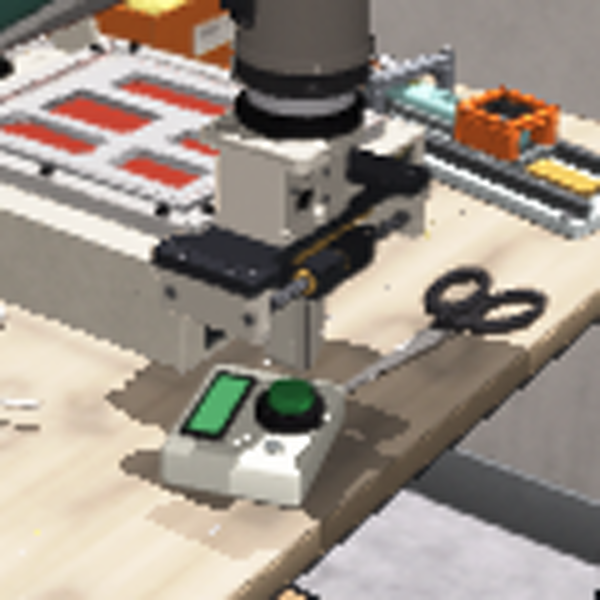

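```bash
python3 - <<'E'
from h import *
p=camera_params("side");K=p["camera_matrix"];T=p["world_to_cam"]
for P in [(.4098,.1554,.0691),(.4098,.1554,.048),(.4098,.1554,.135),(.4098,.25,.135),(.4098,.06,.135),(.411,.156,.048)]:
    c=T[:3,:3]@np.array(P)+T[:3,3];u=K@[c[0],-c[1],-c[2]];u=u[:2]/u[2];print(P,u,(u-[270,150])*5)
E
```

```text
(0.4098, 0.1554, 0.0691) [327.70257804 221.99108511] [288.51289022 359.95542556]
(0.4098, 0.1554, 0.048) [327.4867728  227.92375696] [287.43386399 389.61878482]
(0.4098, 0.1554, 0.135) [328.39953959 202.83101276] [291.99769794 264.15506381]
(0.4098, 0.25, 0.135) [309.28226539 215.17333997] [196.41132695 325.86669985]
(0.4098, 0.06, 0.135) [345.45651888 191.81883511] [377.28259441 209.09417556]
(0.411, 0.156, 0.048) [327.05486004 227.88025953] [285.27430022 389.40129766]
```

The fingertips (zoom 295,362) are just above the button (292,393) and the TCP projection agrees. Pressing.

>>> apply_moves([
  {"grip": 0, "linear": [0, 0, -15], "turn": [0, 0, 0]},
  {"grip": 0, "linear": [0, 0, -20], "turn": [0, 0, 0]},
  {"grip": 0, "linear": [0, 0, -23], "turn": [0, 0, 0]},
  {"grip": 0, "linear": [0, 0, -26], "turn": [0, 0, 0]},
  {"grip": 0, "linear": [0, 0, -28], "turn": [0, 0, 0]},
  {"grip": 0, "linear": [0, 0, -28], "turn": [0, 0, 0]},
])

```text
time: 11.45
tool_pos: [0.4115, 0.1561, 0.0456]
tool_rot: [-3.138, -0.0, -1.571]
contact_force: [-8.6, -7.3, 39.2]
opening: 0.0005
```

39 N at z 0.0456 is too high for the button alone, so I'll look.

```bash
python3 - <<'E'
from cell import *
import cv2
s=read_camera("side");o=observe();print(o['tool_pos'],o['contact_force'],o['torque'],o['opening'])
cv2.imwrite("pics/s9.png",cv2.resize(s[190:270,280:360],None,fx=7,fy=7,interpolation=cv2.INTER_CUBIC)[:,:,::-1])
E
```

```text
[0.4114492  0.15613097 0.04552476] [-8.04122957 -7.26891164 39.44318514] [-1.16414511  1.58831184 -0.03332661] 0.0003043928808387083
```

View pics/s9.png

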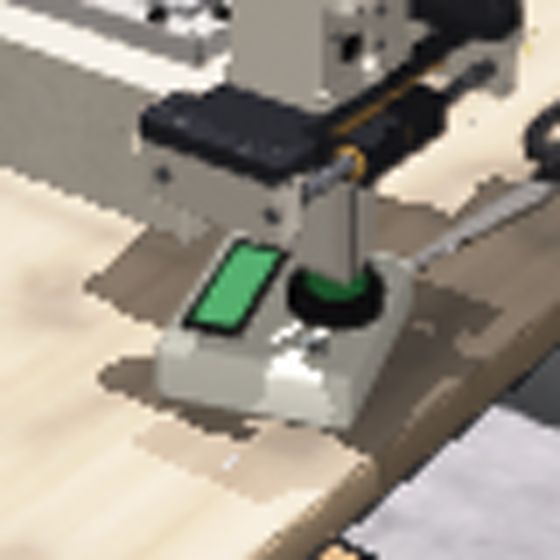

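>>> apply_moves([
  {"grip": 0, "linear": [0, 0, 2.5], "turn": [0, 0, 0]},
  {"grip": 0, "linear": [0, 0, 5], "turn": [0, 0, 0]},
  {"grip": 0, "linear": [0, 0, 5], "turn": [0, 0, 0]},
  {"grip": 0, "linear": [0, 0, 5], "turn": [0, 0, 0]},
])

```text
time: 11.9
tool_pos: [0.4112, 0.1565, 0.0474]
tool_rot: [-3.139, 0.0, -1.571]
contact_force: [2.1, -2.4, 3.8]
opening: 0.0004
```

```bash
python3 - <<'E'
from cell import *
o=observe();print(o['tool_pos'],o['contact_force'],o['torque'])
E
```

```text
[0.41124497 0.15653194 0.04741715] [ 2.13746624 -2.39110476  3.82938095] [-0.34555661 -0.28500489 -0.00816864]
```

>>> apply_moves([
  {"grip": 0, "linear": [0, 0, 1.5], "turn": [0, 0, 0]},
  {"grip": 0, "linear": [0, 0, 1.5], "turn": [0, 0, 0]},
])

```text
time: 12.1
tool_pos: [0.4109, 0.1567, 0.0485]
tool_rot: [-3.14, 0.0, -1.571]
contact_force: [2.1, -1.1, 3.4]
opening: 0.0006
```

```bash
python3 - <<'E'
from cell import *
import cv2
s=read_camera("side")
o=observe();print(o['tool_pos'],o['contact_force'],o['torque'])
cv2.imwrite("pics/s10.png",cv2.resize(s[190:270,280:360],None,fx=7,fy=7,interpolation=cv2.INTER_CUBIC)[:,:,::-1])
E
```

```text
[0.41078989 0.1567256  0.04838728] [ 1.86508528 -1.33910432  3.76049705] [-0.08057465 -0.37493998 -0.03503782]
```

View pics/s10.png

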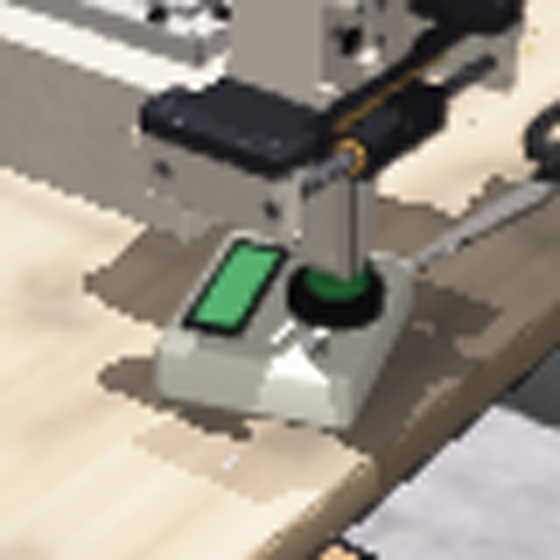

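>>> apply_moves([
  {"grip": 0, "linear": [0, 0, 2], "turn": [0, 0, 0]},
  {"grip": 0, "linear": [0, 0, 2], "turn": [0, 0, 0]},
  {"grip": 0, "linear": [0, 0, 2], "turn": [0, 0, 0]},
])

```text
time: 12.45
tool_pos: [0.4102, 0.1567, 0.0502]
tool_rot: [3.141, 0.0, -1.571]
contact_force: [1.1, 1.5, 2.2]
opening: 0.0004
```

>>> apply_moves([
  {"grip": 0, "linear": [0, 0, 2], "turn": [0, 0, 0]},
  {"grip": 0, "linear": [0, 0, 2], "turn": [0, 0, 0]},
  {"grip": 0, "linear": [0, 0, 2], "turn": [0, 0, 0]},
])

```text
time: 12.75
tool_pos: [0.4098, 0.1566, 0.0521]
tool_rot: [3.141, -0.0, -1.571]
contact_force: [0.3, 0.5, 2.3]
opening: 0.0005
```

>>> apply_moves([
  {"grip": 0, "linear": [0, 0, 3], "turn": [0, 0, 0]},
  {"grip": 0, "linear": [0, 0, 3], "turn": [0, 0, 0]},
  {"grip": 0, "linear": [0, 0, 3], "turn": [0, 0, 0]},
])

```text
time: 13.05
tool_pos: [0.4101, 0.1565, 0.0552]
tool_rot: [3.141, -0.0, -1.571]
contact_force: [-0.2, -0.8, 0.3]
opening: 0.0003
```

```bash
python3 - <<'E'
from cell import *
import cv2,numpy as np
f=[]
for i in range(3):
    s=read_camera("side");o=observe();f.append(np.r_[o['tool_pos'][2],o['contact_force'],o['torque']].round(4))
print(np.array(f))
cv2.imwrite("pics/s11.png",cv2.resize(s[190:270,280:360],None,fx=7,fy=7,interpolation=cv2.INTER_CUBIC)[:,:,::-1])
E
```

```text
[[ 0.0552  0.2954 -0.4075 -0.5196  0.0127  0.0242  0.0233]
 [ 0.0552 -0.2248 -0.4133  0.1644  0.0572  0.0276 -0.0264]
 [ 0.0552 -0.6574  0.828   0.248   0.0482  0.0402  0.0113]]
```

View pics/s11.png

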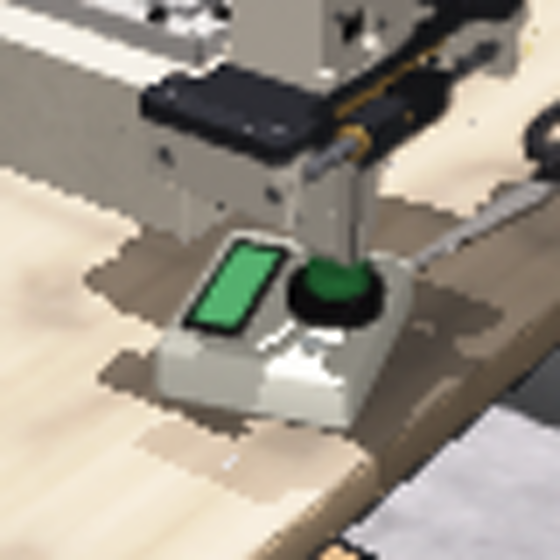

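>>> apply_moves([
  {"grip": 0, "linear": [0, 0, -3], "turn": [0, 0, 0]},
  {"grip": 0, "linear": [0, 0, -3], "turn": [0, 0, 0]},
  {"grip": 0, "linear": [0, 0, -3], "turn": [0, 0, 0]},
  {"grip": 0, "linear": [0, 0, -3], "turn": [0, 0, 0]},
])

```text
time: 13.6
tool_pos: [0.4103, 0.1566, 0.0523]
tool_rot: [-3.142, -0.0, -1.571]
contact_force: [-0.4, 0.2, 1.0]
opening: 0.0001
```

>>> apply_moves([
  {"grip": 0, "linear": [0, 0, -2], "turn": [0, 0, 0]},
  {"grip": 0, "linear": [0, 0, -2], "turn": [0, 0, 0]},
  {"grip": 0, "linear": [0, 0, -2], "turn": [0, 0, 0]},
  {"grip": 0, "linear": [0, 0, -2], "turn": [0, 0, 0]},
])

```text
time: 14.0
tool_pos: [0.4104, 0.1566, 0.0504]
tool_rot: [-3.141, -0.0, -1.571]
contact_force: [0.3, 0.6, 2.6]
opening: 0.0007
```

>>> apply_moves([
  {"grip": 0, "linear": [0, 0, -2], "turn": [0, 0, 0]},
  {"grip": 0, "linear": [0, 0, -2], "turn": [0, 0, 0]},
  {"grip": 0, "linear": [0, 0, -2], "turn": [0, 0, 0]},
  {"grip": 0, "linear": [0, 0, -2], "turn": [0, 0, 0]},
])

```text
time: 14.4
tool_pos: [0.4104, 0.1566, 0.0483]
tool_rot: [-3.141, -0.0, -1.571]
contact_force: [0.1, -0.2, 4.1]
opening: 0.0005
```

The force ramps about 0.8 N/mm from z ≈ 0.0535, exactly the button's 5 N per 6 mm spring, and the earlier 39 N was the bottomed button. So it was fully pressed. I'll finish this press to the bottom once more, then leave.

>>> apply_moves([
  {"grip": 0, "linear": [0, 0, -2], "turn": [0, 0, 0]},
  {"grip": 0, "linear": [0, 0, -3], "turn": [0, 0, 0]},
  {"grip": 0, "linear": [0, 0, -4], "turn": [0, 0, 0]},
  {"grip": 0, "linear": [0, 0, -4], "turn": [0, 0, 0]},
  {"grip": 0, "linear": [0, 0, -4], "turn": [0, 0, 0]},
])

```text
time: 14.9
tool_pos: [0.4105, 0.1566, 0.0458]
tool_rot: [-3.14, 0.0, -1.571]
contact_force: [-4.7, -1.5, 24.8]
opening: 0.0006
```

>>> apply_moves([
  {"grip": 0, "linear": [0, 0, 10], "turn": [0, 0, 0]},
  {"grip": 0, "linear": [0, 0, 40], "turn": [0, 0, 0]},
  {"grip": 0, "linear": [0, 0, 90], "turn": [0, 0, 0]},
  {"grip": 0, "linear": [0, 0, 140], "turn": [0, 0, 0]},
  {"grip": 0, "linear": [0, 0, 180], "turn": [0, 0, 0]},
  {"grip": 0, "linear": [-40, 0, 200], "turn": [0, 0, 0]},
  {"grip": 0, "linear": [-40, 0, 200], "turn": [0, 0, 0]},
  {"grip": 0, "linear": [-40, 0, 200], "turn": [0, 0, 0]},
])

```text
time: 15.7
tool_pos: [0.37, 0.1566, 0.2443]
tool_rot: [-3.141, 0.0, -1.571]
contact_force: [0.2, 0.4, 0.2]
opening: 0.0002
```

```bash
python3 look.py 12
```

```text
15.8 [0.37037294 0.15645499 0.24329954] [-0.54382528 -0.4859607   0.00454353] [-0.00396538  0.05609837 -0.04755583]
```

View pics/t12_full.png

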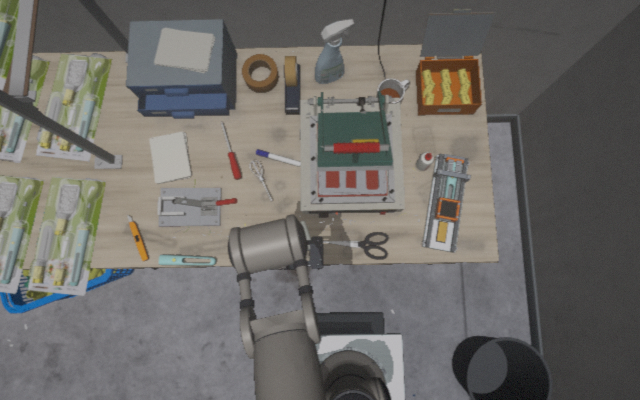

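View pics/ts12.png

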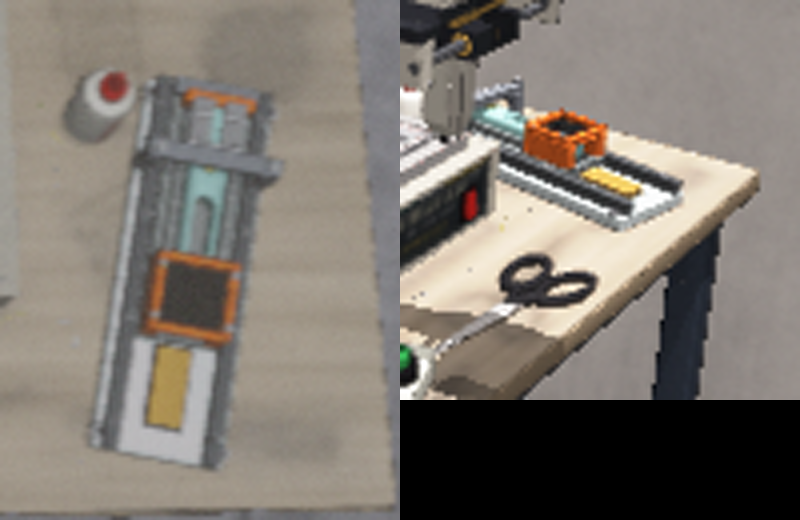

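The top view shows the nose at the stop, the lifter up behind the carrier, the bottle, marker and loose handle where they were, and the hand clear. Handing in.

```bash
python3 -c "
from cell import *
print(hand_in())"
```

```text
the job is handed in; nothing more can be done
None
```

I pressed the carrier flat with about 25–40 N on its finger pad and slid it under the leaf spring until it reached the end stop. The tool stopped dead there while the push rose to 25 N. I then pressed the green button, moved the hand clear and handed in at about 16 s.

**Carrier:** after I lifted the hand, the camera put the pad at (0.511, -0.303), about 76 mm of travel (68 to 82 expected). The last picture shows the nose at the stop, the brass lifter up behind it, and the bottle, marker and loose handle where they were.

**Button, one disagreement:** the fingers met it at about z = 53 mm and it bottomed at about 46 mm, instead of the stated 48 and 42 mm. The force rose about 0.8 N/mm over that travel, which matches its 5 N, 6 mm spring, so I take it as fully pressed.

**Pressed twice:** I took it to the bottom two times, at 39 N and then 25 N, because the first reading was unclear. The pictures show no sign on the timer that it started, and nothing else confirmed it.

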